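Reset the tripped breaker and resume the battery test

ROBOT

A 6-joint arm with a two-finger parallel gripper is mounted at the origin on the work surface. World frame = base frame: x ahead of the robot, y to its left, z up, the work surface at z = 0. Lengths are in m, angles in rad, forces in N, time in s.
With the tool pointing down it reaches from about 0.375 to 0.9 m from the base axis. Payload 3.1 kg.
Tool frame: the origin (TCP) lies at the centre of the arm's flange, where the gripper is bolted on; the fingertips stand 182 mm ahead of it and the grasp point (between the pads) lies 164 mm ahead of it; z points along the fingers, y is the line along which they close (so a half turn about z gives the same grasp; the last joint's range is limited). The gripper opens to 87 mm and grips with 3 to 60 N. Pads are 19 mm wide; open, the fingers measure 117 mm over their backs; the gripper's body (75 mm by 190 mm) begins 51 mm behind the grasp point.
Start: joints at [-1.315, 0.527, 1.433, -0, 1.181, -0.178], TCP at [0.263, -0.567, 0.405] pointing down, gripper open.
Joint ranges: [-3.08, 3.08], [-0.75, 2.2], [0.22, 2.44], [-1.43, 4.57], [0, 2.65], [-2.85, 2.85]. Speed limits (rad/s): [2.79, 2.79, 3.14, 3.14, 3.14, 3.14].

INTERFACE

Orientations are given as a unit quaternion [x, y, z, w].
In Python, from rig import * gives the robot as it stands.
- The arm moves only by the tool move_arm, never from a script. Its argument "commands" is a list that holds one entry, the list of rows, each a list of 6 numbers: the shift along the tool's x, y, z in units of 40 mm (1.0 is 40 mm), then the turn, a rotation vector about the tool's x, y, z in rad. A call has 1 to 12 rows; each row is the pose to reach, as a shift and turn from the pose commanded when the call began, along the tool's axes at that moment; what a row does not reach only later rows make up. A row lasts 1/8 s, in which the tool goes at most 62.5 mm and 10.7 degrees, less where a joint would pass 70% of its speed; a pose out of reach is approached as far as the arm can. A call with a gripper value outside its range is refused whole. "claw" is the closure, from -1 (fully open) to 1 (shut), so that 0 is half open, set as the call begins (left out, the last holds). The fingers move at their own pace and stop on an object; "squeeze" is the grip in N (left out, the last holds). Time passes only in rows, so rows that repeat a pose let the fingers close. It gives the time, the measured TCP pose, the force, the opening and the grip force at its end, in the units of the state.
- get_obs(): the state, without advancing time (a new reading comes with each control period).
- camera(name): name is "scene" or "top" or "wrist"; returns a dict with "pixels" (400x640x3 uint8, blue, green, red), "range_z" (400x640 float32, m along the optical axis (not along the pixel's ray), 0 where there is no reading), "camera_matrix" (3x3 intrinsics, pixels), "D" ([k1, k2, p1, p2, k3] as OpenCV has them; the pictures are not rectified), "extrinsics" (4x4, takes a point from world to camera coordinates). Camera axes: x right, y up, looking along -z (the intrinsics and any distortion apply to the point x, -y, -z); pixel columns grow to the right and rows downward; lengths in m; the calibration is good to about 2 mm. A picture is of the moment at which its call begins.
- hand_in(): hands the job in; it is judged then, once.
The state is a dict: "time": time; "q": joint angles; "joint_velocities": joint speeds; "joint_torque": joint torques, N m; "position": TCP position; "tool_rot": TCP orientation; "ft_force": force on the tool from outside, world axes, zero at the start; "moment": the same for the moment, N m; "grip_width": finger opening in m; "grip_force": force on a finger pad.
Only numpy, scipy, OpenCV 4.12 (cv2) and the standard library are available. Lean on these libraries where they do the work, as an engineer would, in place of code of your own. Each camera call takes 0.05 s, during which the arm holds its last target. There are 200 camera calls.

TASK

One of the three push-to-reset breakers on the bench has tripped: its white plunger stands well out of its collar while the other two are down. With the fingertips push that plunger gently fully home, so that it stays down, then press the long bar-shaped key on top of the battery tester and let it come back up, and withdraw. Do not lift or shove the breaker, press no other key, and leave the other breakers and everything else on the bench alone.

Things in the scene. Friction and masses are not known exactly. Their poses are not given: they have to be found in the camera images.
- breaker1: The tripped breaker, whose plunger stands out at the start. A loose, 0.45 kg, black box 56 x 56 x 42 mm standing on the bench, with a flat dark steel collar (30 mm across, 4 mm high) in the middle of its top and a white plunger in the collar. Origin: centre of its underside; z up.
- plunger1 (a joint): How far the plunger of this breaker is pushed in, in m: 0 = popped fully out (top 68 mm above the bench), 0.016 = fully home at its stop (top 52 mm above the bench, 6 mm above the collar).
- plunger1_top (a point): Centre of the flat top of the tripped breaker's plunger, a white upright pin 18 mm across; moves with it. The plunger slides straight down; it needs about 3 N to move, stays where it is left, and when home meets a cushioned stop that begins to give at about 4 N, yields 4 mm more up to 20 N and springs back (the joint value does not count this give). It may be damaged by more than 25 N.
- breaker2: A breaker that has not tripped (plunger down). A loose, 0.45 kg, black box 56 x 56 x 42 mm standing on the bench, with a flat dark steel collar (30 mm across, 4 mm high) in the middle of its top and a white plunger in the collar. Origin: centre of its underside; z up.
- plunger2 (a joint): How far the plunger of this breaker is pushed in, in m: 0 = popped fully out (top 68 mm above the bench), 0.016 = fully home at its stop (top 52 mm above the bench, 6 mm above the collar).
- breaker3: Another breaker that has not tripped (plunger down). A loose, 0.45 kg, black box 56 x 56 x 42 mm standing on the bench, with a flat dark steel collar (30 mm across, 4 mm high) in the middle of its top and a white plunger in the collar. Origin: centre of its underside; z up.
- plunger3 (a joint): How far the plunger of this breaker is pushed in, in m: 0 = popped fully out (top 68 mm above the bench), 0.016 = fully home at its stop (top 52 mm above the bench, 6 mm above the collar).
- tester: The battery tester: a cream box 120 mm (its x) by 180 mm (its y) by 45 mm high, fixed to the bench, turned somewhat. Origin: centre of its underside; -x is its front, towards the robot. On its top, in a row 28 mm in front of its centre, are three black keys: a bar key in the middle (its y = 0) and two round keys 16 mm across at its y = -60 and +60 mm. Behind them a screen and a black dial, 34 mm across, 18 mm high, at its x = +26, y = -55 mm.
- bar_key_top (a point): Centre of the top of the bar-shaped key (16 mm along the tester's x, 40 mm along its y), 54 mm above the bench and 9 mm above the tester's top when up. It goes straight down.
- bar_key (a joint): How far the bar key is pressed, in m: 0 up, 0.007 fully down. Springs back; 1.5 N to start, 4.5 N at 3 mm, 8.5 N fully down, then a hard stop. More than 3 mm counts as pressed. May be damaged by more than 25 N.
- round_key1 (a joint): How far the round key at the tester's y = -60 mm is pressed, in m; sprung like the bar key. Leave it alone.
- round_key2 (a joint): How far the round key at the tester's y = +60 mm is pressed, in m; sprung like the bar key. Leave it alone.
- battery1: Bystander: loose grey battery with a navy top, 47 x 70 x 98 mm high. Origin: centre of its underside.
- battery2: Bystander: a second battery like the first. Origin: centre of its underside.
- rheostat: Bystander: loose round rheostat, 64 mm across, 48 mm high with its small black knob. Origin: centre of its underside.
- screwdriver: Bystander: screwdriver lying on the bench, along its x, its red handle to -x; origin about mid-length.
- fuse_jar: Bystander: small pale jar with a white lid, 44 mm across, 50 mm high. Origin: centre of its underside.
- solder_spool: Bystander: metal spool standing on its flange, 56 mm across, 44 mm high. Origin: centre of its underside.
There are look-alikes about, which are no part of the job. Leave any orange or red look-alike of the breaker3 alone.

How it is judged:
By the outcome, as a careful person would: the job done as asked, in the order asked, and still so for the second after the job is handed in, with the robot touching nothing.
It also fails if it takes over 43 s, if anything falls off the work surface, if the arm or the gripper's body presses on something with over 40 N, if the wrist force passes 120 N, or if a joint passes its speed limit or range.

## Working session

There is one attempt and no reset: what is moved stays moved. The work goes in short steps, Python scripts to look and compute and a tool call to move; the robot and the scene stay as the last step left them, time stands still between calls to the robot, and variables do not carry over. Pictures are saved under pics/ and viewed, at most 10 in all, crops included, and the job is handed in when it is done.

Besides the shell and the picture viewer there is one more tool, called after ">>>" as name(argument=value, ...) on one line, values as JSON. move_arm: Moves the arm, as the interface text tells. Its arguments: {"type":"object","properties":{"commands":{"type":"array","items":{"type":"array","items":{"type":"array","items":{"type":"number"}}}},"claw":{"type":"number"},"squeeze":{"type":"number"}},"required":["commands"]}

```bash
mkdir -p pics; cat > h.py <<'E'
from rig import *
import numpy as np, cv2
from scipy.spatial.transform import Rotation as R
def shot(name,fn):
    c=camera(name); np.savez(fn+'.npz',**c); cv2.imwrite('pics/'+fn+'.png',c['pixels']); return c
def world(c,u,v,z=None,r=2):
    K,D,E=c['camera_matrix'],np.array(c['D'],float),c['extrinsics']
    p=cv2.undistortPoints(np.array([[[u,v]]],float),K,D)[0,0]
    Ei=np.linalg.inv(E); d=Ei[:3,:3]@np.array([p[0],-p[1],-1.]); o=Ei[:3,3]
    if z is not None: return o+d*(z-o[2])/d[2]
    w=c['range_z'][int(v)-r:int(v)+r+1,int(u)-r:int(u)+r+1]; return o+d*np.median(w[w>0])
E
python3 - <<'E'
from h import *
shot('scene','s1');shot('top','t1')
print(get_obs())
E
```

```text
{'time': 0.1, 'q': array([-1.31548938e+00,  5.28435672e-01,  1.43376364e+00, -2.96725129e-05,
        1.18142588e+00, -1.78545147e-01]), 'joint_velocities': array([ 0.00030468, -0.00181185, -0.00137655,  0.00112463,  0.00075286,
        0.00013168]), 'joint_torque': array([ 3.36227931e-04, -4.40985775e+01, -1.77151054e+01,  6.34458172e-02,
        5.33990655e-02, -6.12280292e-05]), 'position': array([ 0.26265152, -0.56680088,  0.40383409]), 'tool_rot': array([ 9.76561945e-01,  2.15234138e-01, -5.27057663e-05, -1.01499721e-03]), 'ft_force': array([-0.19812528,  0.53585543, -0.8447371 ]), 'moment': array([ 0.03130252,  0.03878262, -0.02739688]), 'grip_force': 0.0, 'grip_width': 0.08707800113000985}
```

View pics/s1.png

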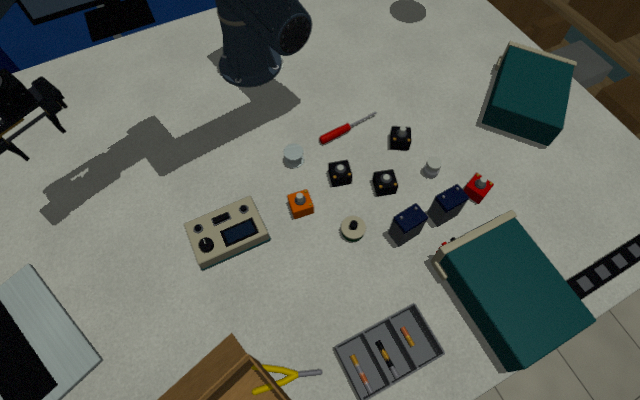

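View pics/t1.png

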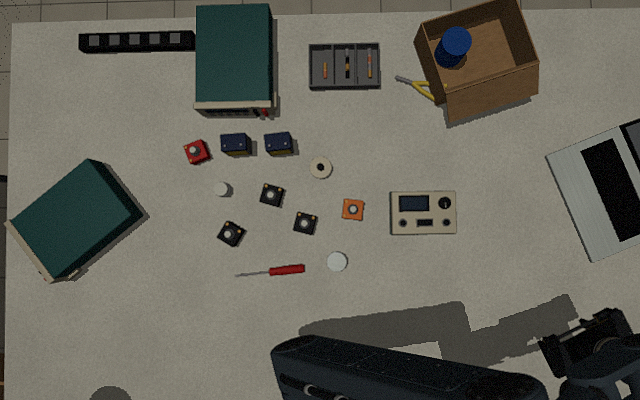

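The scene picture shows black breakers at (401,137), (340,172) and (385,181). The orange look-alike is at (300,203), the red one at (479,187), and the tester at (227,232). In the top picture the breakers are at (231,233), (305,223) and (271,195), the orange one at (353,209), the red one at (196,151), and the bar key at (424,223). Next I'll take a close crop to see which plunger is out.

```bash
python3 - <<'E'
from h import *
s=dict(np.load('s1.npz'));t=dict(np.load('t1.npz'))
a=cv2.resize(s['pixels'][115:205,325:425],None,fx=6,fy=6,interpolation=cv2.INTER_CUBIC)[:,:600]
b=cv2.resize(t['pixels'][175:255,210:330],(600,400),interpolation=cv2.INTER_CUBIC)
cv2.imwrite('pics/a.png',cv2.convertScaleAbs(a,alpha=1.6));cv2.imwrite('pics/b.png',cv2.convertScaleAbs(b,alpha=1.6))
for n,u,v in (('t',231,233),('t',305,223),('t',271,195)):
    p=world(t,u,v,.05); 
    # max height nearby
    hs=[world(t,u+i,v+j,r=0)[2] for i in range(-9,10) for j in range(-9,10) if t['range_z'][v+j,u+i]>0]
    print(p.round(3),np.sort(hs)[-12:].round(3))
E
```

```text
[0.502 0.263 0.05 ] [0.068 0.069 0.069 0.069 0.069 0.069 0.069 0.07  0.07  0.07  0.07  0.071]
[0.528 0.056 0.05 ] [0.053 0.053 0.053 0.053 0.053 0.054 0.054 0.055 0.055 0.056 0.056 0.057]
[0.607 0.15  0.05 ] [0.052 0.052 0.052 0.053 0.053 0.054 0.054 0.055 0.055 0.056 0.056 0.059]
```

View pics/a.png

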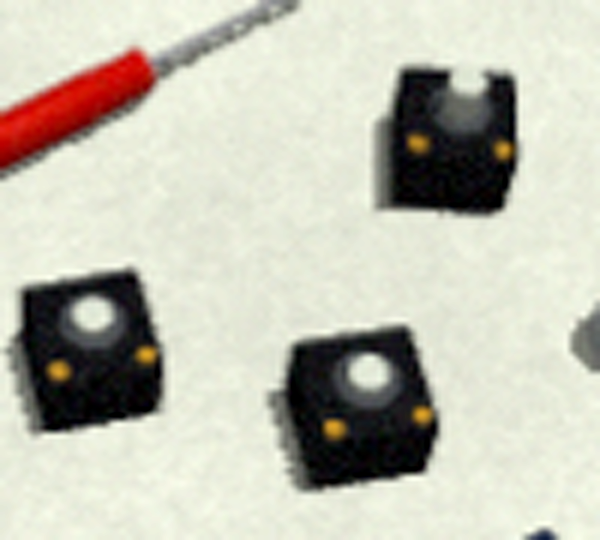

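The tripped breaker is the one at scene (401,137), top (231,233): its white pin stands out at 69 mm, and the other two read about 53 mm. Now I'll measure it and the tester key.

```bash
cat >> h.py <<'E'
def pts(c,u0,u1,v0,v1):
    return np.array([world(c,u,v,r=0) for u in range(u0,u1) for v in range(v0,v1) if c['range_z'][v,u]>0])
def rel(goal,yaw=None):
    o=get_obs(); T=R.from_quat(o['tool_rot']); print('rel units',(T.inv().apply(np.array(goal)-o['position'])/.04).round(2),'toolx',T.as_matrix()[:,0].round(3),'tooly',T.as_matrix()[:,1].round(3))
E
python3 - <<'E'
from h import *
t=dict(np.load('t1.npz'))
p=pts(t,218,244,220,246); q=p[p[:,2]>.062]; print(len(q),q.mean(0).round(4),np.ptp(q,axis=0).round(3))
p=pts(t,380,465,182,242); q=p[(p[:,2]>.035)&(p[:,2]<.05)]; 
rc=cv2.minAreaRect(q[:,:2].astype(np.float32)); print(rc)
for uv in ((424,223),(403,223),(446,223)): print(world(t,*uv,.054).round(4))
rel([.502,.263,.36])
E
```

```text
29 [0.5016 0.2692 0.0671] [0.014 0.015 0.009]
((0.5544721484184265, -0.2744496762752533), (0.12029977142810822, 0.18229340016841888), 0.41889429092407227)
[ 0.5235 -0.2734  0.054 ]
[ 0.5242 -0.2156  0.054 ]
[ 0.5227 -0.3339  0.054 ]
rel units [ 14.15 -16.31   1.13] toolx [0.907 0.42  0.   ] tooly [ 0.42  -0.907 -0.002]
```

>>> move_arm(commands=[[[14.1,-16.4,0.5,0,0,0.433],[14.1,-16.4,0.5,0,0,0.433],[14.1,-16.4,0.5,0,0,0.433],[14.1,-16.4,0.5,0,0,0.433],[14.1,-16.4,0.5,0,0,0.433],[14.1,-16.4,0.5,0,0,0.433],[14.1,-16.4,0.5,0,0,0.433],[14.1,-16.4,0.5,0,0,0.433],[14.1,-16.4,0.5,0,0,0.433],[14.1,-16.4,0.5,0,0,0.433],[14.1,-16.4,0.5,0,0,0.433],[14.1,-16.4,0.5,0,0,0.433]]], claw=1, squeeze=10)

```text
time: 1.6
position: [0.4675, 0.1565, 0.3872]
tool_rot: [1.0, 0.001, -0.0, 0.0]
ft_force: [1.2, -0.7, -0.4]
grip_width: 0.0007
grip_force: 0.0
```

```bash
python3 - <<'E'
from h import *
print(get_obs()['position']);rel([.502,.267,.36])
E
```

```text
[0.46745831 0.15646024 0.38722053]
rel units [ 0.87 -2.76  0.68] toolx [ 1.     0.001 -0.   ] tooly [ 0.001 -1.     0.   ]
```

>>> move_arm(commands=[[[0.85,-2.75,0.7,0,0,0],[0.85,-2.75,0.7,0,0,0],[0.85,-2.75,0.7,0,0,0],[0.85,-2.75,0.7,0,0,0],[0.85,-2.75,0.7,0,0,0]]])

```text
time: 2.22
position: [0.5009, 0.263, 0.3597]
tool_rot: [1.0, -0.0, -0.0, 0.0]
ft_force: [0.1, -0.6, -0.3]
grip_width: 0.0004
grip_force: 0.0
```

```bash
python3 - <<'E'
from h import *
c=shot('wrist','w1')
print(get_obs()['position'],get_obs()['ft_force'])
E
```

```text
[0.50105349 0.26294193 0.35981061] [-0.25618303  0.50461456 -0.34371594]
```

View pics/w1.png

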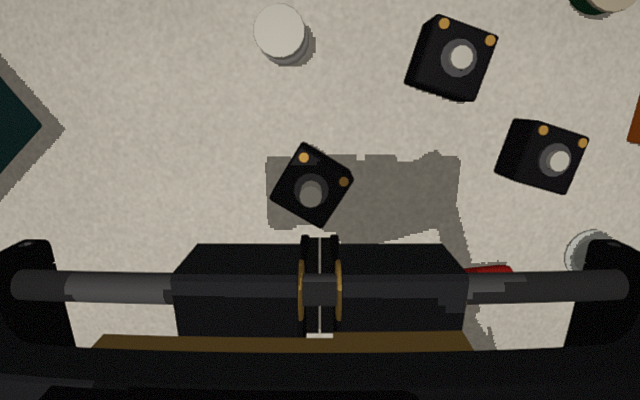

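The wrist view shows the tripped breaker, turned, with its shaded plunger top at about (311,189). The closed fingertips are at (320,240).

```bash
python3 - <<'E'
from h import *
c=dict(np.load('w1.npz'))
p=pts(c,270,355,140,228); q=p[(p[:,2]>.062)&(p[:,2]<.085)]; print(len(q),q.mean(0).round(4),np.median(q[:,2]),q.min(0).round(4),q.max(0).round(4))
b=p[(p[:,2]>.036)&(p[:,2]<.045)]; print('box',cv2.minAreaRect(b[:,:2].astype(np.float32)))
print(world(c,311,189,.068).round(4))
cv2.imwrite('pics/c.png',cv2.convertScaleAbs(cv2.resize(c['pixels'][140:240,260:360],(600,600),interpolation=cv2.INTER_CUBIC),alpha=2))
E
```

```text
380 [0.5011 0.27   0.0653] 0.0654010349258192 [0.4922 0.2615 0.0621] [0.5094 0.2784 0.0671]
box ((0.5003176331520081, 0.2700895667076111), (0.056184761226177216, 0.056611936539411545), 58.41911315917969)
[0.5073 0.2695 0.068 ]
```

View pics/c.png

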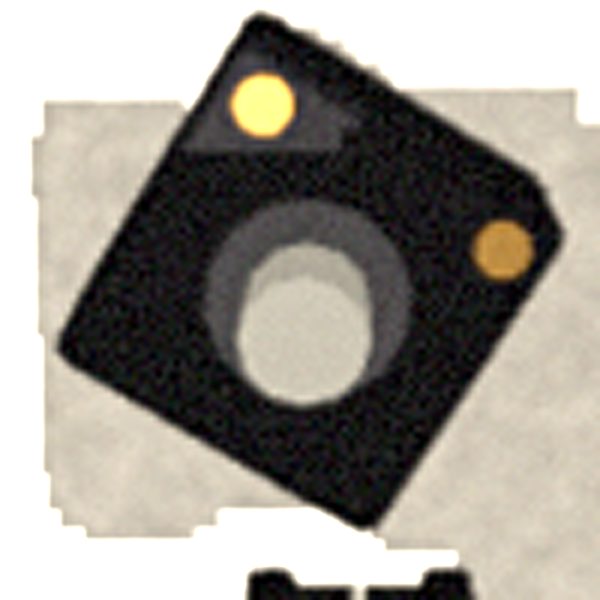

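>>> move_arm(commands=[[[0,-0.18,1.0,0,0,0],[0,-0.18,2.0,0,0,0],[0,-0.18,2.5,0,0,0],[0,-0.18,2.5,0,0,0],[0,-0.18,2.5,0,0,0]]])

```text
time: 2.9
position: [0.5018, 0.271, 0.2605]
tool_rot: [1.0, -0.0, 0.001, -0.0]
ft_force: [-0.3, 0.5, -0.0]
grip_width: 0.0006
grip_force: 0.0
```

```bash
python3 - <<'E'
from h import *
o=get_obs();print(o['position'],o['ft_force'])
E
```

```text
[0.50179196 0.27099283 0.26054407] [-0.25496068  0.48165674 -0.04647836]
```

>>> move_arm(commands=[[[0,0.02,0.1,0,0,0],[0,0.02,0.18,0,0,0],[0,0.02,0.25,0,0,0],[0,0.02,0.32,0,0,0],[0,0.02,0.39,0,0,0],[0,0.02,0.46,0,0,0],[0,0.02,0.53,0,0,0],[0,0.02,0.6,0,0,0],[0,0.02,0.6,0,0,0]]])

```text
time: 4.03
position: [0.5012, 0.2707, 0.235]
tool_rot: [1.0, 0.0, -0.0, 0.0]
ft_force: [0.4, -0.6, 0.3]
grip_width: 0.0003
grip_force: 0.1
```

>>> move_arm(commands=[[[0,0,0.03,0,0,0],[0,0,0.06,0,0,0],[0,0,0.06,0,0,0]]])

```text
time: 4.4
position: [0.5011, 0.2707, 0.2337]
tool_rot: [1.0, 0.0, -0.0, 0.0]
ft_force: [-1.4, -1.0, 7.1]
grip_width: 0.0004
grip_force: 3.6
```

>>> move_arm(commands=[[[0,0,0.03,0,0,0],[0,0,0.03,0,0,0]]])

```text
time: 4.65
position: [0.5011, 0.2707, 0.2329]
tool_rot: [1.0, 0.0, 0.0, -0.0]
ft_force: [-2.0, -0.4, 10.1]
grip_width: 0.0002
grip_force: 5.0
```

>>> move_arm(commands=[[[0,0,-0.15,0,0,0],[0,0,-0.6,0,0,0],[0,0,-1.5,0,0,0],[0,0,-2.7,0,0,0],[0,0.18,-3.2,0,0,0],[0,0.18,-3.2,0,0,0],[0,0.18,-3.2,0,0,0]]])

```text
time: 5.52
position: [0.5007, 0.2634, 0.3592]
tool_rot: [1.0, 0.0, -0.001, 0.0]
ft_force: [0.5, -0.2, -0.4]
grip_width: 0.0004
grip_force: 0.0
```

```bash
python3 - <<'E'
from h import *
c=shot('wrist','w2')
p=pts(c,270,355,140,228); q=p[(p[:,2]>.048)&(p[:,2]<.085)]; print(len(q),q.mean(0).round(4),np.sort(q[:,2])[::40].round(4))
b=p[(p[:,2]>.036)&(p[:,2]<.045)]; print('box',cv2.minAreaRect(b[:,:2].astype(np.float32)))
p=pts(c,415,490,20,95); q=p[(p[:,2]>.046)&(p[:,2]<.085)];print('ref',np.sort(q[:,2])[::40].round(4))
rel([.4,-.0,.36]);rel([.523,-.274,.36])
E
```

```text
337 [0.5008 0.2701 0.0508] [0.0483 0.0499 0.0503 0.0506 0.0508 0.051  0.0512 0.0514 0.0521]
box ((0.5004627704620361, 0.26994043588638306), (0.056393176317214966, 0.05628256872296333), 58.2949333190918)
ref [0.046  0.0462 0.0466 0.0482 0.0499 0.0505 0.0508 0.051  0.0512 0.0514
 0.0515 0.0517 0.0519 0.0524]
rel units [-2.52  6.58 -0.02] toolx [ 1.     0.001 -0.002] tooly [ 0.001 -1.     0.001]
rel units [ 0.55 13.44 -0.03] toolx [ 1.     0.001 -0.002] tooly [ 0.001 -1.     0.001]
```

The plunger is down and the breaker hasn't moved. Next, go above the key.

>>> move_arm(commands=[[[0.55,13.4,0,0,0,0],[0.55,13.4,0,0,0,0],[0.55,13.4,0,0,0,0],[0.55,13.4,0,0,0,0],[0.55,13.4,0,0,0,0],[0.55,13.4,0,0,0,0],[0.55,13.4,0,0,0,0],[0.55,13.4,0,0,0,0],[0.55,13.4,0,0,0,0],[0.55,13.4,0,0,0,0],[0.55,13.4,0,0,0,0],[0.55,13.4,0,0,0,0]]])

```text
time: 7.08
position: [0.5235, -0.2709, 0.3592]
tool_rot: [1.0, 0.001, -0.001, -0.001]
ft_force: [0.1, 1.2, 0.3]
grip_width: 0.0006
grip_force: 0.0
```

```bash
python3 - <<'E'
from h import *
c=shot('wrist','w3');print(get_obs()['position'])
E
```

```text
[ 0.52364539 -0.27089695  0.35946984]
```

View pics/w3.png

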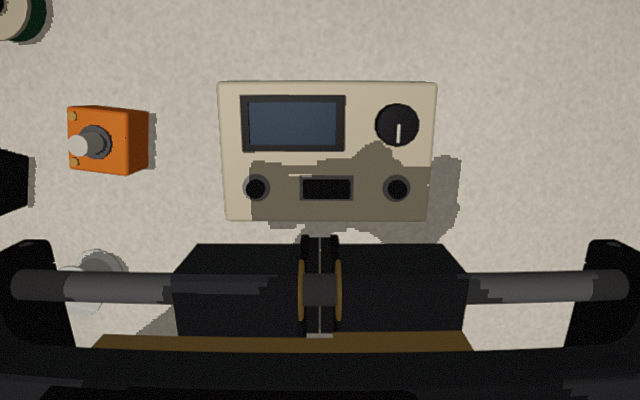

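The wrist view shows the tester straight on. The bar key is at about (327,188) and the round keys at (256,188) and (397,188).

```bash
python3 - <<'E'
from h import *
c=dict(np.load('w3.npz'))
p=pts(c,295,360,168,208); q=p[(p[:,2]>.0485)&(p[:,2]<.06)]; print(len(q),q.min(0).round(4),q.max(0).round(4),np.median(q[:,2]),cv2.minAreaRect(q[:,:2].astype(np.float32)))
for u in (256,327,397): print(world(c,u,188).round(4))
E
```

```text
904 [ 0.5176 -0.2963  0.0487] [ 0.5336 -0.2567  0.0551] 0.05272983052172772 ((0.5255352854728699, -0.27650585770606995), (0.039589837193489075, 0.015942536294460297), 89.61802673339844)
[ 0.5265 -0.2176  0.0527]
[ 0.5267 -0.2767  0.0526]
[ 0.5271 -0.335   0.0531]
```

>>> move_arm(commands=[[[0.05,0.14,1.0,0,0,0],[0.05,0.14,2.0,0,0,0],[0.05,0.14,2.7,0,0,0],[0.05,0.14,2.8,0,0,0],[0.05,0.14,2.9,0,0,0],[0.05,0.14,2.9,0,0,0]]])

```text
time: 7.88
position: [0.5261, -0.278, 0.2449]
tool_rot: [1.0, 0.001, 0.001, 0.001]
ft_force: [0.1, -0.1, 0.5]
grip_width: 0.0007
grip_force: 0.0
```

>>> move_arm(commands=[[[0,-0.03,0.1,0,0,0],[0,-0.03,0.18,0,0,0],[0,-0.03,0.24,0,0,0],[0,-0.03,0.3,0,0,0],[0,-0.03,0.35,0,0,0],[0,-0.03,0.35,0,0,0]]])

```text
time: 8.62
position: [0.5257, -0.2769, 0.2305]
tool_rot: [1.0, 0.0, 0.0, 0.0]
ft_force: [-0.9, 2.3, 8.1]
grip_width: 0.0004
grip_force: 3.7
```

About 8 N at 5–6 mm of travel, so the key is pressed. Now withdraw.

>>> move_arm(commands=[[[0,0,-0.1,0,0,0],[0,0,-0.3,0,0,0],[0,0,-1.0,0,0,0],[0,0,-2.2,0,0,0],[0,0,-3.4,0,0,0],[0,0,-3.4,0,0,0],[0,0,-3.4,0,0,0],[0,0,-3.4,0,0,0]]])

```text
time: 9.62
position: [0.5251, -0.2765, 0.3641]
tool_rot: [1.0, 0.0, -0.002, -0.001]
ft_force: [-0.5, 0.3, -0.6]
grip_width: 0.0007
grip_force: 0.0
```

```bash
python3 - <<'E'
from h import *
c=shot('wrist','w4');t=shot('top','t2')
p=pts(c,295,360,168,215); q=p[(p[:,2]>.0485)&(p[:,2]<.06)]; print('key',len(q),np.median(q[:,2]))
p=pts(t,218,244,220,246); print('plunger',np.sort(p[:,2])[-25:].round(3))
o=get_obs();print(o['position'],o['ft_force'],o['time'])
E
```

```text
key 887 0.052700898998338463
plunger [0.05  0.05  0.05  0.05  0.05  0.05  0.051 0.051 0.051 0.051 0.052 0.052
 0.052 0.052 0.052 0.053 0.053 0.053 0.053 0.054 0.054 0.055 0.055 0.056
 0.057]
[ 0.52530006 -0.27667794  0.36420487] [ 0.46431914  0.10034463 -0.03654565] 9.725
```

```bash
python3 -c "
from rig import *
print(hand_in())"
```

```text
the job is handed in; nothing more can be done
None
```

I pushed the tripped breaker's plunger fully home and it stayed down, then pressed the bar key about 5–6 mm and it came back up. The arm is clear of everything, and I handed the job in at about 10 s; no verdict came back.

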